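Index the glue-up carousel and hold its empty clamp open at the mark

TASK

Turn the glue-up carousel until its one empty nest clicks into place at the loading side, where the yellow pointer is. Then pull that nest's red grip straight out against its spring until the middle of the grip is level with the yellow pointer, and finish still holding it there with the gripper so that I can drop in the next blank. Leave the four loaded clamps shut, the pointer as set, and the rest of the bench undisturbed.

Things in the scene. Friction and masses are not known exactly. Their poses are not given: they have to be found in the camera images.
- carousel: Glue-up carousel: fixed blue base, 164 mm across, that carries everything below. Origin on the bench top under the turning axis. Its own -x axis (roughly toward the robot) points to the loading side, where a bracket holds a white scale with a yellow pointer. Fixture 144 mm high; clamps reach 156 mm from the axis, the spring roller 160 mm (108 deg round from the loading side, at its own -y side)
- turntable (a joint): Angle (rad) of the five-lobed aluminium table about the carousel's vertical axis, counter-clockwise from above positive, turns endlessly. A spring roller clicks it into detents at multiples of 1.257 (72 deg); let go between two it swings into the nearer, but within 6 deg of half way it may stay. Leaving a detent takes 0.4 N m. At 0 or 2 pi the empty nest is at the loading side
- wing_grip (a point): Centre of the black wing grip on the table's axis, for turning it: a flat-sided bar 76 mm long, 20 mm thick; z = 112 to 140 mm above the bench, centre 126 mm. The frame turns with the table: the bar lies along its x axis, which points away from the empty nest. Jaws and blanks around it reach up to 104 mm, from 58 mm off the axis
- empty_nest (a point): Point on the rotary table, 100 mm from the axis, on the centre line of the one empty nest (its two grey jaws are shut against each other; each of the other four nests holds a 28 mm laminated blank of dark and light wood). Height 70 mm
- load_point (a point): Point of the base 100 mm from the axis on the loading side, height 70 mm: the empty nest's point stands over it when that nest is seated in its detent at the loading side
- clamp_0 (a joint): Opening in m of the empty nest's spring clamp: 0 shut, slides straight outward from the table's axis to 0.048. The spring always pulls it shut: 5.4 N at 0, plus 0.18 N per mm; it snaps shut when let go
- pull_grip: Red pull grip of the empty nest's clamp: upright block 16 mm along the slide, 26 mm across, 34 mm high. Origin at the centre of its underside, 73 mm above the bench, 118 mm from the axis when shut. Its -x axis points outward, the way it is pulled. Inward of it 29 mm are free up to the moving jaw (36 mm wide, top at 99 mm). The loaded clamps have like grips, 146 mm from the axis
- pointer (a joint): Position in m of the yellow pointer on the opening scale: it equals the opening of the clamp (0.030 to 0.040, so that a 28 mm blank drops in freely) at which the middle of the red grip is level with the pointer. Set beforehand, not to be moved
- mark (a point): Tip of the yellow pointer, 63 mm above the bench, 24 mm to the right of the loading line as seen facing the carousel (its own -y), so it lies below and beside the path of the pull grip. Same axes as the carousel: its -x is outward
- clamp_1 (a joint): Opening in m of the loaded clamp 72 deg counter-clockwise from the empty nest, 0 = gripping its blank; must stay shut
- clamp_2 (a joint): Opening of the second loaded clamp (144 deg); must stay shut
- clamp_3 (a joint): Opening of the third loaded clamp (216 deg); must stay shut
- clamp_4 (a joint): Opening of the fourth loaded clamp (288 deg); must stay shut
- drill_battery: Bystander: black drill battery with a red button, 88 x 83 x 52 mm, origin centre of underside
- glue_bottle: Bystander: white glue bottle with orange cap, 58 mm wide, 197 mm tall, origin centre of underside
- block_fir: Bystander: reddish wooden offcut, 50 x 160 x 50 mm, origin centre of underside

How it is judged:
By the outcome, as a careful person would: the job done as asked, in the order asked, and still so for the second after the job is handed in, while the arm keeps its last pose, push and grip.
It also fails if it takes over 58 s, if anything falls off the work surface, if the arm or the gripper's body presses on something with over 40 N, if the wrist force passes 120 N, or if a joint passes its speed limit or range.

ROBOT

A 6-joint arm with a two-finger parallel gripper is mounted at the origin on the work surface; the furniture and walls round the work are solid. World frame = base frame: x ahead of the robot, y to its left, z up, the work surface at z = 0. Lengths are in m, angles in rad, forces in N, time in s.
With the tool pointing down it reaches from about 0.225 to 0.875 m from the base axis. Payload 3.4 kg.
Tool frame: the origin (TCP) lies at the centre of the arm's flange, where the gripper is bolted on; the fingertips stand 173 mm ahead of it and the grasp point (between the pads) lies manip.tcp_to_grasp ahead of it (manip.tcp_to_grasp is the distance from the TCP to the grasp point, in m); z points along the fingers, y is the line along which they close (so a half turn about z gives the same grasp; the last joint's range is limited). The gripper opens to 85 mm and grips with 20 to 120 N. Pads are 22 mm wide; open, the fingers measure 114 mm over their backs; the gripper's body (76 mm by 85 mm) begins 54 mm behind the grasp point. The pads swing forward as they close: fully open they stand 13 mm farther back than shut.
Start: joints at [-1.262, 0.276, 1.505, -0, 1.361, -0.121], TCP at [0.24, -0.523, 0.405] pointing down, gripper open.
Joint ranges: [-2.89, 2.89], [-0.75, 2.08], [0.22, 2.7], [-1.18, 4.32], [0.11, 2.71], [-2.7, 2.7]. Speed limits (rad/s): [2.57, 2.57, 3.14, 3.14, 3.14, 3.14].

INTERFACE

Orientations are given as a unit quaternion [x, y, z, w].
In Python, from plant import status, camera, calibration, manip, spot_in gives the robot as it stands. The module is installed in compiled form; this text tells all that it offers.
- The arm moves only by the tool move_arm, never from a script. Its argument "series" is a list of rows, each an object of numbers: "dx", "dy", "dz": the shift along the tool's x, y, z in mm; "ax", "ay", "az": the turn, a rotation vector about the tool's x, y, z in degrees; "jaw": the closure in counts, from 0 (fully open) to 255 (shut). A call has 1 to 20 rows; each row is the pose to reach, as a shift and turn from the pose commanded when the call began, along the tool's axes at that moment; what a row does not reach only later rows make up. A row lasts 1/12 s, in which the tool goes at most 41.7 mm and 7.16 degrees, less where a joint would pass 70% of its speed; a pose out of reach is approached as far as the arm can. A call with a gripper value outside its range is refused whole. The fingers move at their own pace and stop on an object; the grip force is fixed at half the most. Time passes only in rows, so rows that repeat a pose let the fingers close. It gives the time, the measured TCP pose, the force, the opening and the grip force at its end, in the units of the state.
- status.get_obs(): the state, without advancing time (a new reading comes with each control period).
- camera(name): name is "side" or "top" or "wrist"; returns (picture, depth): 420x560x3 uint8, blue, green, red; 420x560 float32, m along the optical axis (not along the pixel's ray), 0 where there is no reading.
- calibration(name): a dict with "vfov" (degrees; the focal length in pixels is half the picture's height over the tangent of half this angle, whatever the lens; pixels are square), "cx", "cy" (the principal point, pixels), "position" and "orientation" of the camera in the world. Camera axes: x right, y up, looking along -z (the intrinsics and any distortion apply to the point x, -y, -z); pixel columns grow to the right and rows downward; lengths in m; the calibration is good to about 2 mm. A picture is of the moment at which its call begins: read the wrist's pose just before it. calibration takes no time and is no camera call; for the wrist camera it gives the pose at the moment of the call.
- manip.close_job(): hands the job in; it is judged then, once.
Trained networks look in the newest picture that a camera, given by its name, has taken for a name from the list of things; names that differ only in an ending like _2 or _b are one class to them, and where a whole thing is asked for, a point or a joint stands for the part that bears it (a point fixed in the world has none). Each returns a list of dicts, best first, with "p" (0 to 1); they miss things now and then, are a little off and sometimes report something else, mostly with a low value. They report only what shows in the picture. A call takes as long as a camera call.
- spot_in(camera, name): "point" ([x, y, z] in m, in world coordinates, good to about 4 mm: the middle of the surface that is visible of it).
The state is a dict: "t": time; "joints": joint angles; "joint_velocities": joint speeds; "tau": joint torques, N m; "position": TCP position; "orientation": TCP orientation; "ft_force": force on the tool from outside, world axes, zero at the start; "wrist_torque": the same for the moment, N m; "finger_gap": opening from 0.0 (shut) to 1.0 (fully open); "gripper_force": force on a finger pad.
Only numpy, scipy, OpenCV 4.12 (cv2) and the standard library are available. Lean on these libraries where they do the work, as an engineer would, in place of code of your own. Each camera call takes 0.05 s, during which the arm holds its last target. There are 200 camera calls.

## Working session

There is one attempt and no reset: what is moved stays moved. The work goes in short steps, Python scripts to look and compute and a tool call to move; the robot and the scene stay as the last step left them, time stands still between calls to the robot, and variables do not carry over. Pictures are saved under pics/ and viewed, at most 10 in all, crops included, and the job is handed in when it is done.

Besides the shell and the picture viewer there is one more tool, called after ">>>" in YAML: its name, and indented under it one key for each argument. move_arm: Moves the arm, as the interface text tells. Its arguments: {"type":"object","properties":{"series":{"type":"array","items":{"type":"object","properties":{"dx":{"type":"number"},"dy":{"type":"number"},"dz":{"type":"number"},"ax":{"type":"number"},"ay":{"type":"number"},"az":{"type":"number"},"jaw":{"type":"number"}}}}},"required":["series"]}

```bash
mkdir -p pics
cat > h.py <<'E'
import numpy as np, cv2
from plant import status, camera, calibration, manip, spot_in
from scipy.spatial.transform import Rotation as R
def cloud(n):
    c=calibration(n); im,d=camera(n)
    f=210/np.tan(np.radians(c['vfov'])/2)
    v,u=np.mgrid[:420,:560]
    p=np.stack([(u-c['cx'])/f*d,-(v-c['cy'])/f*d,-d],-1)
    w=p@R.from_quat(c['orientation']).as_matrix().T+np.array(c['position'])
    w[d==0]=np.nan
    return im,d,w
def proj(n,P,c=None):
    c=c or calibration(n); f=210/np.tan(np.radians(c['vfov'])/2)
    q=(np.array(P)-c['position'])@R.from_quat(c['orientation']).as_matrix()
    return np.stack([c['cx']+f*q[...,0]/-q[...,2], c['cy']-f*q[...,1]/-q[...,2]],-1)
E
python3 - <<'E'
from h import *
o=status.get_obs(); print(o, manip.tcp_to_grasp)
for n in ['top','side']:
    print(n,calibration(n))
    im,d,w=cloud(n); cv2.imwrite(f'pics/{n}0.png',im)
    for t in ['carousel','wing_grip','empty_nest','pull_grip','mark','pointer','load_point','drill_battery','glue_bottle','block_fir']:
        print(t,[(np.round(r['point'],3).tolist(),round(r['p'],2)) for r in spot_in(n,t)[:3]])
E
```

```text
{'t': 0.0, 'joints': array([-1.26198571e+00,  2.76618600e-01,  1.50612401e+00,  2.46260431e-05,
        1.36071557e+00, -1.21002470e-01]), 'joint_velocities': array([ 0.0023027 , -0.00092106,  0.00074915, -0.00087723, -0.00105186,
       -0.00053368]), 'tau': array([ 2.71394238e-03, -4.16760349e+01, -2.45802927e+01,  7.80982054e-05,
        1.10203132e-02,  1.97350283e-05]), 'position': array([ 0.23953802, -0.52250346,  0.4038296 ]), 'orientation': array([ 9.76996453e-01,  2.13253512e-01, -7.54744286e-05, -9.29779404e-04]), 'ft_force': array([ 0.48296971,  0.41920026, -0.73125061]), 'wrist_torque': array([-0.02953554, -0.03181427,  0.04087775]), 'gripper_force': 0.0, 'finger_gap': 0.9986134321126424} 0.1547
top {'vfov': 52.65471853336773, 'cx': 281.6573963273128, 'cy': 213.10875457850912, 'position': array([ 2.88825768e-01, -6.28513306e-04,  1.56989934e+00]), 'orientation': array([ 0.047678  , -0.04953941, -0.69598648,  0.71475554])}
carousel [([0.572, -0.095, 0.071], 0.73)]
wing_grip [([0.576, -0.085, 0.069], 0.92)]
empty_nest [([0.579, -0.088, 0.067], 0.93)]
pull_grip [([0.666, -0.
[... 250 characters left out ...]
 -0.408, 0.051], 0.86)]
side {'vfov': 44.88701214903372, 'cx': 278.5950856234143, 'cy': 199.71330003936737, 'position': array([1.46437799, 0.28824339, 1.55568474]), 'orientation': array([0.18130541, 0.24982209, 0.75870262, 0.57366158])}
carousel [([0.601, -0.091, 0.068], 0.69)]
wing_grip [([0.596, -0.083, 0.073], 0.74)]
empty_nest [([0.598, -0.084, 0.074], 0.76)]
pull_grip [([0.596, -0.084, 0.073], 0.65)]
mark []
pointer []
load_point [([0.594, -0.086, 0.066], 0.74)]
drill_battery [([0.467, 0.426, 0.042], 0.91)]
glue_bottle [([0.327, 0.378, 0.096], 0.92), ([0.596, -0.082, 0.072], 0.31)]
block_fir [([0.649, -0.403, 0.045], 0.78), ([0.597, -0.084, 0.073], 0.64), ([0.657, -0.166, 0.094], 0.45)]
```

Run:
```python
import cv2,numpy as np
from h import *
im=cv2.imread('pics/top0.png')
p=proj('top',[0.58,-0.09,0.08]);print(p)
x,y=int(p[0]),int(p[1])
c=cv2.resize(im[max(0,y-90):y+90,max(0,x-110):x+110],None,fx=3.3,fy=3.3,interpolation=cv2.INTER_CUBIC)
cv2.imwrite('pics/top0c.png',c)
_,d,w=cloud('top')
m=(abs(w[...,0]-.58)<.17)&(abs(w[...,1]+.09)<.17)&(w[...,2]>.128)&(w[...,2]<.16)
q=w[m];print(m.sum(),q.mean(0),np.ptp(q,0)); v,u=np.where(m);print(u.min(),u.max(),v.min(),v.max())
e=np.linalg.eigh(np.cov(q[:,:2].T));print(e,max(0,x-110),max(0,y-90))
```

```text
[306.95745595 190.24848604]
136 [ 0.58850732 -0.09300916  0.13989932] [0.06105401 0.06200706 0.02077543]
300 318 176 193
EighResult(eigenvalues=array([3.54943327e-05, 5.11386394e-04]), eigenvectors=array([[-0.71673777, -0.6973428 ],
       [-0.6973428 ,  0.71673777]])) 196 100
```

View pics/top0c.png

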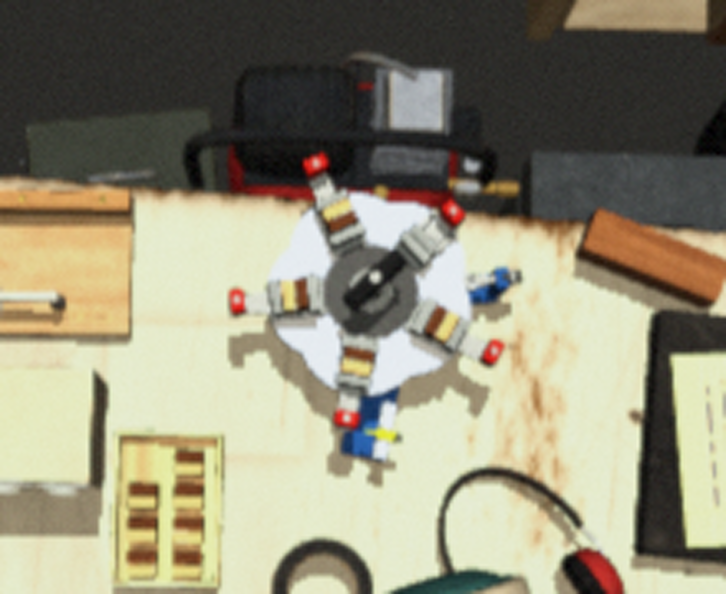

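The top view shows the axis near crop (375,288), the empty nest at upper right (435,225), and the bracket with the yellow pointer at the bottom (385,435). The nest therefore needs about 144° clockwise, which is two detents. I'll move above the wing grip aligned with the bar and look from close up.

```bash
cat >> h.py <<'E'
def go(P,psi,tilt0=True):
    """shift (mm) and turn (deg) in tool axes to TCP P, pointing down, tool x at world angle psi deg"""
    o=status.get_obs(); A=R.from_quat(o['orientation'])
    B=R.from_euler('z',psi,degrees=True)*R.from_euler('x',180,degrees=True)
    s=A.inv().apply(np.array(P)-o['position'])*1000; r=(A.inv()*B).as_rotvec(degrees=True)
    print('d',np.round(s,1),'a',np.round(r,1),'psi now',np.round(np.degrees(np.arctan2(*A.as_matrix()[[1,0],0])),1),o['t'])
E
python3 -c "
from h import *
go([.585,-.092,.40],134)"
```

```text
d [ 493.5 -247.6    4.7] a [   0.     0.  -109.4] psi now 24.6 1.15
```

>>> move_arm:
  series:
    - {"dx": 494,"dy": -248,"dz": 5,"az": -109,"jaw": 0}
    - {"dx": 494,"dy": -248,"dz": 5,"az": -109,"jaw": 0}
    - {"dx": 494,"dy": -248,"dz": 5,"az": -109,"jaw": 0}
    - {"dx": 494,"dy": -248,"dz": 5,"az": -109,"jaw": 0}
    - {"dx": 494,"dy": -248,"dz": 5,"az": -109,"jaw": 0}
    - {"dx": 494,"dy": -248,"dz": 5,"az": -109,"jaw": 0}
    - {"dx": 494,"dy": -248,"dz": 5,"az": -109,"jaw": 0}
    - {"dx": 494,"dy": -248,"dz": 5,"az": -109,"jaw": 0}
    - {"dx": 494,"dy": -248,"dz": 5,"az": -109,"jaw": 0}
    - {"dx": 494,"dy": -248,"dz": 5,"az": -109,"jaw": 0}
    - {"dx": 494,"dy": -248,"dz": 5,"az": -109,"jaw": 0}
    - {"dx": 494,"dy": -248,"dz": 5,"az": -109,"jaw": 0}
    - {"dx": 494,"dy": -248,"dz": 5,"az": -109,"jaw": 0}
    - {"dx": 494,"dy": -248,"dz": 5,"az": -109,"jaw": 0}
    - {"dx": 494,"dy": -248,"dz": 5,"az": -109,"jaw": 0}
    - {"dx": 494,"dy": -248,"dz": 5,"az": -109,"jaw": 0}
    - {"dx": 494,"dy": -248,"dz": 5,"az": -109,"jaw": 0}
    - {"dx": 494,"dy": -248,"dz": 5,"az": -109,"jaw": 0}
    - {"dx": 494,"dy": -248,"dz": 5,"az": -109,"jaw": 0}

```text
schema error: expected keys dx, dy, dz, ax, ay, az, jaw
```

Run:
```python
from h import *
print(status.get_obs()['joints'])
c=calibration('wrist');im,d,w=cloud('wrist'); cv2.imwrite('pics/w1.png',im); np.savez('w1.npz',im=im,w=w)
print(c)
for t in ['wing_grip','empty_nest','pull_grip','mark']:
    print(t,[(np.round(r['point'],3).tolist(),round(r['p'],2)) for r in spot_in('wrist',t)[:3]])
m=(abs(w[...,0]-.585)<.07)&(abs(w[...,1]+.09)<.07)&(w[...,2]>.131)&(w[...,2]<.15)
q=w[m]; hsel=q[:,2]; print(m.sum(),np.percentile(hsel,[5,50,95]))
r=cv2.minAreaRect(q[:,:2].astype(np.float32)*1000);print(r, q.mean(0))
go([.585,-.092,.40],134)
```

```text
[-1.26198061e+00  2.75863234e-01  1.50488430e+00 -3.91205946e-05
  1.36066882e+00 -1.21018900e-01]
{'vfov': 69.10631488070608, 'cx': 276.34818944175345, 'cy': 209.76981745885556, 'position': array([ 0.31241173, -0.48867699,  0.37324982]), 'orientation': array([-0.13393474,  0.08493074, -0.53326748,  0.83094768])}
wing_grip []
empty_nest []
pull_grip []
mark []Traceback (most recent call last):
  File "<stdin>", line 8, in <module>
    return _quantile_unchecked(
        a, q, axis, out, overwrite_input, method, keepdims, weights)
    return _ureduce(a,
                    func=_quantile_ureduce_func,
    ...<5 lines>...
                    overwrite_input=overwrite_input,
                    method=method)
    r = func(a, **kwargs)
    result = _quantile(arr,
                       quantiles=q,
    ...<2 lines>...
                       out=out,
                       weights=wgt)
    slices_having_nans = np.isnan(arr[-1, ...])
                                  ~~~^^^^^^^^^
IndexError: index -1 is out of bounds for axis 0 with size 0
```

View pics/w1.png

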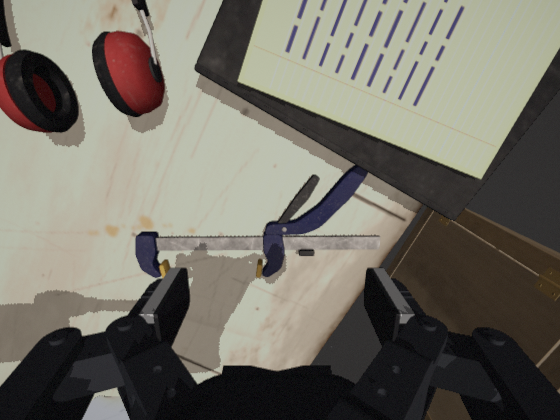

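The move was refused because every key is required, so this picture only shows the start area (fingers at rows 270–400). Retrying with all keys.

>>> move_arm:
  series:
    - {"dx": 494,"dy": -248,"dz": 5,"ax": 0,"ay": 0,"az": -109,"jaw": 0}
    - {"dx": 494,"dy": -248,"dz": 5,"ax": 0,"ay": 0,"az": -109,"jaw": 0}
    - {"dx": 494,"dy": -248,"dz": 5,"ax": 0,"ay": 0,"az": -109,"jaw": 0}
    - {"dx": 494,"dy": -248,"dz": 5,"ax": 0,"ay": 0,"az": -109,"jaw": 0}
    - {"dx": 494,"dy": -248,"dz": 5,"ax": 0,"ay": 0,"az": -109,"jaw": 0}
    - {"dx": 494,"dy": -248,"dz": 5,"ax": 0,"ay": 0,"az": -109,"jaw": 0}
    - {"dx": 494,"dy": -248,"dz": 5,"ax": 0,"ay": 0,"az": -109,"jaw": 0}
    - {"dx": 494,"dy": -248,"dz": 5,"ax": 0,"ay": 0,"az": -109,"jaw": 0}
    - {"dx": 494,"dy": -248,"dz": 5,"ax": 0,"ay": 0,"az": -109,"jaw": 0}
    - {"dx": 494,"dy": -248,"dz": 5,"ax": 0,"ay": 0,"az": -109,"jaw": 0}
    - {"dx": 494,"dy": -248,"dz": 5,"ax": 0,"ay": 0,"az": -109,"jaw": 0}
    - {"dx": 494,"dy": -248,"dz": 5,"ax": 0,"ay": 0,"az": -109,"jaw": 0}
    - {"dx": 494,"dy": -248,"dz": 5,"ax": 0,"ay": 0,"az": -109,"jaw": 0}
    - {"dx": 494,"dy": -248,"dz": 5,"ax": 0,"ay": 0,"az": -109,"jaw": 0}
    - {"dx": 494,"dy": -248,"dz": 5,"ax": 0,"ay": 0,"az": -109,"jaw": 0}
    - {"dx": 494,"dy": -248,"dz": 5,"ax": 0,"ay": 0,"az": -109,"jaw": 0}
    - {"dx": 494,"dy": -248,"dz": 5,"ax": 0,"ay": 0,"az": -109,"jaw": 0}
    - {"dx": 494,"dy": -248,"dz": 5,"ax": 0,"ay": 0,"az": -109,"jaw": 0}
    - {"dx": 494,"dy": -248,"dz": 5,"ax": 0,"ay": 0,"az": -109,"jaw": 0}

```text
t: 2.98
position: [0.5852, -0.0916, 0.3997]
orientation: [0.394, 0.919, -0.0, 0.0]
ft_force: [-0.4, 0.2, 0.5]
finger_gap: 0.999
gripper_force: 0.0
```

Run:
```python
from h import *
print(status.get_obs()['joints'])
c=calibration('wrist');im,d,w=cloud('wrist'); cv2.imwrite('pics/w2.png',im); np.savez('w2.npz',im=im,w=w)
for t in ['wing_grip','empty_nest','pull_grip','mark']:
    print(t,[(np.round(r['point'],3).tolist(),round(r['p'],2)) for r in spot_in('wrist',t)[:3]])
m=(abs(w[...,0]-.585)<.07)&(abs(w[...,1]+.09)<.07)&(w[...,2]>.131)&(w[...,2]<.15)
q=w[m]; print(m.sum())
if len(q): print(np.percentile(q[:,2],[5,50,95]),cv2.minAreaRect(q[:,:2].astype(np.float32)*1000), q.mean(0))
go([.585,-.092,.40],134)
```

```text
[-2.72724121e-01  3.04730313e-01  1.47557800e+00 -7.59013119e-05
  1.36118315e+00 -1.03296149e+00]
wing_grip [([0.574, -0.075, 0.074], 0.61), ([0.568, -0.082, 0.067], 0.37), ([0.524, -0.212, 0.1], 0.18)]
empty_nest [([0.574, -0.079, 0.073], 0.85)]
pull_grip [([0.669, -0.175, 0.104], 0.93), ([0.526, -0.214, 0.1], 0.23)]
mark [([0.435, -0.11, 0.064], 0.65)]
2186
[0.13613805 0.13907396 0.14315426] ((588.06689453125, -93.94847869873047), (19.73973274230957, 75.24737548828125), 44.3049430847168) [ 0.58626985 -0.09181651  0.13905768]
d [-0.1 -0.4 -0.2] a [ 0.   0.  -0.4] psi now 133.6 3.2333
```

View pics/w2.png

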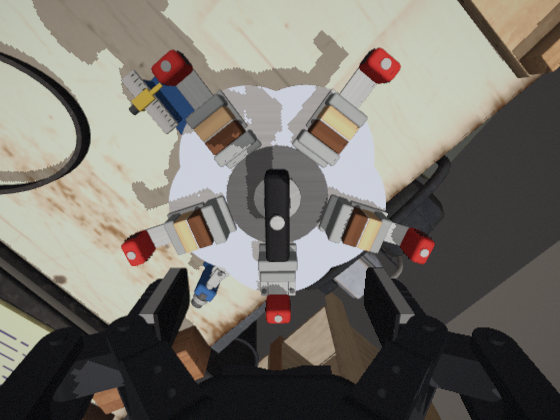

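The close view shows the empty nest at (278,280), the bar's centre at (278,215) and the yellow pointer at about (145,100). The axis is at (0.588,-0.094) and the bar lies at 134.3°. I'll descend and measure the pointer from the saved cloud.

>>> move_arm:
  series:
    - {"dx": -3,"dy": 0,"dz": 38,"ax": 0,"ay": 0,"az": 0,"jaw": 0}
    - {"dx": -3,"dy": 0,"dz": 76,"ax": 0,"ay": 0,"az": 0,"jaw": 0}
    - {"dx": -3,"dy": 0,"dz": 114,"ax": 0,"ay": 0,"az": 0,"jaw": 0}
    - {"dx": -3,"dy": 0,"dz": 114,"ax": 0,"ay": 0,"az": 0,"jaw": 0}

```text
t: 3.57
position: [0.5842, -0.093, 0.2787]
orientation: [0.394, 0.919, -0.001, -0.007]
ft_force: [-1.4, 0.5, -1.5]
finger_gap: 1.0
gripper_force: 0.0
```

Run:
```python
from h import *
z=np.load('w2.npz');im,w=z['im'],z['w']
h=cv2.cvtColor(im,cv2.COLOR_BGR2HSV)
m=(h[...,0]>20)&(h[...,0]<34)&(h[...,1]>170)&(h[...,2]>120); m[:70]=0;m[130:]=0;m[:,:110]=0;m[:,185:]=0
m&=(w[...,2]>.04)
q=w[m];print(m.sum(),np.round(q.mean(0),4))
ax=np.array([.588,-.094])
for L in (170.3,):
    a=np.radians(L);u=np.array([np.cos(a),np.sin(a)]);v=np.array([-u[1],u[0]])
    d=q[:,:2]-ax; U=d@u;V=d@v
    print(L,'z',np.percentile(q[:,2],[5,50,95]))
    for b in range(15,60,3):
        s=(V*1000>=b)&(V*1000<b+3)
        if s.any(): print(b,s.sum(),U[s].min().round(4),U[s].max().round(4),U[s].mean().round(4),np.median(q[s,2]).round(4))
x=(h[...,1]<40)&(h[...,2]>140)&(w[...,2]>.045)&(w[...,2]<.07); x[:60]=0;x[140:]=0;x[:,:115]=0;x[:,185:]=0
r=cv2.minAreaRect(w[x][:,:2].astype(np.float32)*1000);print('scale',x.sum(),r)
for t in range(5):
    pass
red=((h[...,0]<8)|(h[...,0]>172))&(h[...,1]>150)&(w[...,2]>.098)&(w[...,2]<.112)
n,lab,st,ce=cv2.connectedComponentsWithStats(red.astype(np.uint8))
for i in range(1,n):
    if st[i,4]>60:
        p=w[lab==i].mean(0);d=p[:2]-ax;print(ce[i].round(),np.hypot(*d).round(4),np.degrees(np.arctan2(d[1],d[0])).round(1),p.round(4))
```

```text
5 [ 0.4373 -0.1138  0.0626]
170.3 z [0.06126362 0.06238889 0.06382809]
30 1 0.1484 0.1484 0.1484 0.0611
39 1 0.1446 0.1446 0.1446 0.0619
48 1 0.1446 0.1446 0.1446 0.0624
51 1 0.144 0.144 0.144 0.0637
54 1 0.1445 0.1445 0.1445 0.0639
scale 757 ((444.65484619140625, -117.45970153808594), (27.244400024414062, 77.59387969970703), 85.09236145019531)
[382.  65.] 0.1436 98.4 [0.567  0.0481 0.1049]
[169.  67.] 0.1435 169.8 [ 0.4468 -0.0685  0.105 ]
[421. 249.] 0.1433 26.6 [ 0.7161 -0.0299  0.1044]
[135. 251.] 0.1425 -118.3 [ 0.5204 -0.2195  0.1044]
[278. 313.] 0.1151 -45.8 [ 0.6682 -0.1765  0.1044]
```

>>> move_arm:
  series:
    - {"dx": 0,"dy": 0,"dz": 0,"ax": 0,"ay": 0,"az": 0,"jaw": 0}
    - {"dx": 0,"dy": 0,"dz": 0,"ax": 0,"ay": 0,"az": 0,"jaw": 0}

```text
t: 3.73
position: [0.5884, -0.094, 0.2875]
orientation: [0.394, 0.919, 0.0, 0.001]
ft_force: [0.2, 1.0, -0.2]
finger_gap: 1.0
gripper_force: 0.0
```

Run:
```python
from h import *
go([.588,-.094,.284],134.2)
z=np.load('w2.npz');im=z['im'];w=z['w']
hh=cv2.cvtColor(im,cv2.COLOR_BGR2HSV)
print(hh[84:112:4,128:170:5].tolist())
```

```text
d [ 0.3 -0.3  3.5] a [ 0.1  0.1 -0.6] psi now 133.6 3.7333
[[[13, 11, 159], [13, 11, 159], [17, 12, 145], [19, 14, 141], [109, 167, 49], [107, 175, 48], [23, 154, 169], [153, 81, 38], [0, 193, 70]], [[10, 10, 156], [13, 11, 161], [13, 11, 157], [20, 12, 127], [12, 14, 91], [23, 161, 168], [23, 161, 176], [107, 162, 104], [108, 159, 106]], [[17, 40, 146], [15, 10, 159], [15, 10, 160], [23, 162, 178], [23, 164, 174], [23, 162, 176], [109, 152, 52], [107, 163, 103], [108, 157, 104]], [[19, 39, 145], [17, 35, 139], [23, 163, 177], [23, 162, 178], [23, 162, 178], [22, 144, 113], [107, 191, 48], [109, 170, 51], [108, 157, 107]], [[30, 23, 185], [23, 158, 177], [23, 161, 179], [23, 164, 177], [23, 163, 177], [22, 134, 103], [10, 9, 87], [106, 179, 50], [107, 161, 90]], [[37, 22, 205], [24, 130, 118], [23, 164, 177], [23, 162, 178], [22, 149, 115], [24, 12, 103], [20, 15, 151], [111, 81, 60], [106, 163, 50]], [[38, 23, 177], [170, 12, 64], [23, 163, 180], [23, 169, 134], [13, 11, 163], [10, 10, 159], [26, 13, 137], [23, 14, 146], [108, 184, 50]]]
```

>>> move_arm:
  series:
    - {"dx": 0,"dy": 0,"dz": 2,"ax": 0,"ay": 0,"az": 0,"jaw": 255}
    - {"dx": 0,"dy": 0,"dz": 2,"ax": 0,"ay": 0,"az": 0,"jaw": 255}
    - {"dx": 0,"dy": 0,"dz": 2,"ax": 0,"ay": 0,"az": 0,"jaw": 255}
    - {"dx": 0,"dy": 0,"dz": 2,"ax": 0,"ay": 0,"az": 0,"jaw": 255}
    - {"dx": 0,"dy": 0,"dz": 2,"ax": 0,"ay": 0,"az": 0,"jaw": 255}
    - {"dx": 0,"dy": 0,"dz": 2,"ax": 0,"ay": 0,"az": 0,"jaw": 255}
    - {"dx": 0,"dy": 0,"dz": 2,"ax": 0,"ay": 0,"az": 0,"jaw": 255}
    - {"dx": 0,"dy": 0,"dz": 2,"ax": 0,"ay": 0,"az": 0,"jaw": 255}
    - {"dx": 0,"dy": 0,"dz": 2,"ax": 0,"ay": 0,"az": 0,"jaw": 255}
    - {"dx": 0,"dy": 0,"dz": 2,"ax": 0,"ay": 0,"az": 0,"jaw": 255}

```text
t: 4.57
position: [0.5875, -0.0936, 0.285]
orientation: [0.394, 0.919, 0.0, 0.001]
ft_force: [-1.4, 0.8, 5.5]
finger_gap: 0.245
gripper_force: 58.6
```

Run:
```python
from h import *
z=np.load('w2.npz');im,w=z['im'],z['w']
h=cv2.cvtColor(im,cv2.COLOR_BGR2HSV)
m=(h[...,0]>19)&(h[...,0]<30)&(h[...,1]>100)&(h[...,2]>90); m[:70]=0;m[125:]=0;m[:,:120]=0;m[:,185:]=0
m&=(w[...,2]>.055)&(w[...,2]<.07)
q=w[m];ax=np.array([.588,-.094]);a=np.radians(170.2);u=np.array([np.cos(a),np.sin(a)]);v=np.array([-u[1],u[0]])
d=(q[:,:2]-ax)*1000; U=d@u;V=d@v
for b in range(12,60,3):
    s=(V>=b)&(V<b+3)
    if s.any(): print(b,s.sum(),U[s].min().round(1),U[s].max().round(1),U[s].mean().round(1))
```

```text
21 5 148.2 151.5 150.0
24 15 148.0 152.0 149.8
27 16 147.8 151.7 150.0
30 15 148.0 151.8 149.7
33 17 145.1 152.8 149.8
36 46 144.1 155.8 149.7
39 43 144.4 155.9 150.0
42 44 143.9 155.6 149.8
45 41 144.1 155.7 149.7
48 44 144.3 155.2 149.5
51 43 143.9 156.0 149.4
54 26 144.4 155.6 150.7
57 1 145.6 145.6 145.6
```

The grip is firm. The pointer sits at radius ≈149.8 mm (opening ≈31.8 mm) and the loading line is at 170.2°. Turning clockwise, first 72°.

>>> move_arm:
  series:
    - {"dx": 0,"dy": 0,"dz": 0,"ax": 0,"ay": 0,"az": 3,"jaw": 255}
    - {"dx": 0,"dy": 0,"dz": 0,"ax": 0,"ay": 0,"az": 8,"jaw": 255}
    - {"dx": 0,"dy": 0,"dz": 0,"ax": 0,"ay": 0,"az": 13,"jaw": 255}
    - {"dx": 0,"dy": 0,"dz": 0,"ax": 0,"ay": 0,"az": 18,"jaw": 255}
    - {"dx": 0,"dy": 0,"dz": 0,"ax": 0,"ay": 0,"az": 23,"jaw": 255}
    - {"dx": 0,"dy": 0,"dz": 0,"ax": 0,"ay": 0,"az": 28,"jaw": 255}
    - {"dx": 0,"dy": 0,"dz": 0,"ax": 0,"ay": 0,"az": 33,"jaw": 255}
    - {"dx": 0,"dy": 0,"dz": 0,"ax": 0,"ay": 0,"az": 38,"jaw": 255}
    - {"dx": 0,"dy": 0,"dz": 0,"ax": 0,"ay": 0,"az": 43,"jaw": 255}
    - {"dx": 0,"dy": 0,"dz": 0,"ax": 0,"ay": 0,"az": 48,"jaw": 255}
    - {"dx": 0,"dy": 0,"dz": 0,"ax": 0,"ay": 0,"az": 53,"jaw": 255}
    - {"dx": 0,"dy": 0,"dz": 0,"ax": 0,"ay": 0,"az": 58,"jaw": 255}
    - {"dx": 0,"dy": 0,"dz": 0,"ax": 0,"ay": 0,"az": 63,"jaw": 255}
    - {"dx": 0,"dy": 0,"dz": 0,"ax": 0,"ay": 0,"az": 68,"jaw": 255}
    - {"dx": 0,"dy": 0,"dz": 0,"ax": 0,"ay": 0,"az": 72,"jaw": 255}
    - {"dx": 0,"dy": 0,"dz": 0,"ax": 0,"ay": 0,"az": 72,"jaw": 255}

```text
t: 5.9
position: [0.5885, -0.0935, 0.285]
orientation: [0.859, 0.512, 0.002, 0.001]
ft_force: [3.2, 1.5, 4.2]
finger_gap: 0.246
gripper_force: 58.8
```

Run:
```python
from h import *
go([.588,-.094,.285],134.2-72)
o=status.get_obs();print(o['wrist_torque'],o['ft_force'],o['joints'])
```

```text
d [-0.7 -0.2 -0. ] a [ 0.2 -0.1 -0.7] psi now 61.5 5.9
[ 0.26409161 -0.4079242  -0.06938648] [3.18873254 1.53102191 4.19481008] [-2.74632199e-01  3.93291563e-01  1.64109596e+00  1.23825575e-03
  1.10274996e+00  2.21381357e-01]
```

>>> move_arm:
  series:
    - {"dx": 0,"dy": 0,"dz": 0,"ax": 0,"ay": 0,"az": 3,"jaw": 255}
    - {"dx": 0,"dy": 0,"dz": 0,"ax": 0,"ay": 0,"az": 8,"jaw": 255}
    - {"dx": 0,"dy": 0,"dz": 0,"ax": 0,"ay": 0,"az": 13,"jaw": 255}
    - {"dx": 0,"dy": 0,"dz": 0,"ax": 0,"ay": 0,"az": 18,"jaw": 255}
    - {"dx": 0,"dy": 0,"dz": 0,"ax": 0,"ay": 0,"az": 23,"jaw": 255}
    - {"dx": 0,"dy": 0,"dz": 0,"ax": 0,"ay": 0,"az": 28,"jaw": 255}
    - {"dx": 0,"dy": 0,"dz": 0,"ax": 0,"ay": 0,"az": 33,"jaw": 255}
    - {"dx": 0,"dy": 0,"dz": 0,"ax": 0,"ay": 0,"az": 38,"jaw": 255}
    - {"dx": 0,"dy": 0,"dz": 0,"ax": 0,"ay": 0,"az": 43,"jaw": 255}
    - {"dx": 0,"dy": 0,"dz": 0,"ax": 0,"ay": 0,"az": 48,"jaw": 255}
    - {"dx": 0,"dy": 0,"dz": 0,"ax": 0,"ay": 0,"az": 53,"jaw": 255}
    - {"dx": 0,"dy": 0,"dz": 0,"ax": 0,"ay": 0,"az": 58,"jaw": 255}
    - {"dx": 0,"dy": 0,"dz": 0,"ax": 0,"ay": 0,"az": 63,"jaw": 255}
    - {"dx": 0,"dy": 0,"dz": 0,"ax": 0,"ay": 0,"az": 68,"jaw": 255}
    - {"dx": 0,"dy": 0,"dz": 0,"ax": 0,"ay": 0,"az": 72,"jaw": 255}
    - {"dx": 0,"dy": 0,"dz": 0,"ax": 0,"ay": 0,"az": 72,"jaw": 255}
    - {"dx": 0,"dy": 0,"dz": 0,"ax": 0,"ay": 0,"az": 72,"jaw": 255}

```text
t: 7.32
position: [0.589, -0.0944, 0.285]
orientation: [0.996, -0.089, 0.003, 0.001]
ft_force: [4.8, -2.9, 4.2]
finger_gap: 0.248
gripper_force: 58.9
```

>>> move_arm:
  series:
    - {"dx": 0,"dy": 0,"dz": 0,"ax": 0,"ay": 0,"az": 0,"jaw": 0}
    - {"dx": 0,"dy": 0,"dz": 0,"ax": 0,"ay": 0,"az": 0,"jaw": 0}
    - {"dx": 0,"dy": 0,"dz": 0,"ax": 0,"ay": 0,"az": 0,"jaw": 0}
    - {"dx": 0,"dy": 0,"dz": 0,"ax": 0,"ay": 0,"az": 0,"jaw": 0}
    - {"dx": 0,"dy": 0,"dz": 0,"ax": 0,"ay": 0,"az": 0,"jaw": 0}
    - {"dx": 0,"dy": 0,"dz": 0,"ax": 0,"ay": 0,"az": 0,"jaw": 0}
    - {"dx": 0,"dy": 0,"dz": 0,"ax": 0,"ay": 0,"az": 0,"jaw": 0}
    - {"dx": 0,"dy": 0,"dz": 0,"ax": 0,"ay": 0,"az": 0,"jaw": 0}
    - {"dx": 0,"dy": 0,"dz": -30,"ax": 0,"ay": 0,"az": 0,"jaw": 0}
    - {"dx": -30,"dy": 0,"dz": -65,"ax": 0,"ay": 0,"az": 0,"jaw": 0}
    - {"dx": -65,"dy": 0,"dz": -100,"ax": 0,"ay": 0,"az": 0,"jaw": 0}
    - {"dx": -95,"dy": 0,"dz": -100,"ax": 0,"ay": 0,"az": 0,"jaw": 0}
    - {"dx": -118,"dy": 0,"dz": -100,"ax": 0,"ay": 0,"az": 0,"jaw": 0}
    - {"dx": -118,"dy": 0,"dz": -100,"ax": 0,"ay": 0,"az": 0,"jaw": 0}
    - {"dx": -118,"dy": 0,"dz": -100,"ax": 0,"ay": 0,"az": 0,"jaw": 0}

```text
t: 8.57
position: [0.4702, -0.072, 0.3844]
orientation: [0.996, -0.09, 0.001, 0.0]
ft_force: [0.5, -0.2, 0.2]
finger_gap: 0.998
gripper_force: 0.0
```

Run:
```python
from h import *
print(status.get_obs()['joints'])
im,d,w=cloud('wrist'); cv2.imwrite('pics/w3.png',im); np.savez('w3.npz',im=im,w=w)
h=cv2.cvtColor(im,cv2.COLOR_BGR2HSV);ax=np.array([.588,-.094])
m=(abs(w[...,0]-.585)<.07)&(abs(w[...,1]+.09)<.07)&(w[...,2]>.131)&(w[...,2]<.15)
if m.sum()>50: print(m.sum(),cv2.minAreaRect(w[m][:,:2].astype(np.float32)*1000))
red=((h[...,0]<8)|(h[...,0]>172))&(h[...,1]>150)&(w[...,2]>.102)&(w[...,2]<.112)
n,lab,st,ce=cv2.connectedComponentsWithStats(red.astype(np.uint8))
for i in range(1,n):
    if st[i,4]>60:
        p=w[lab==i].mean(0);q=p[:2]-ax;print(ce[i].round(),st[i,4],np.hypot(*q).round(4),np.degrees(np.arctan2(q[1],q[0])).round(1),p.round(4))
```

```text
[-2.98415948e-01  1.38833773e-01  1.73914025e+00 -4.86081055e-05
  1.26194580e+00  1.45347707e+00]
3278 ((581.4755859375, -93.17060852050781), (19.799814224243164, 61.31275939941406), 80.61634063720703)
[454. 114.] 564 0.144 -117.7 [ 0.521  -0.2215  0.1055]
[102. 118.] 543 0.1431 98.2 [0.5677 0.0477 0.1052]
[279. 204.] 417 0.1157 170.4 [ 0.4739 -0.0747  0.1053]
```

View pics/w3.png

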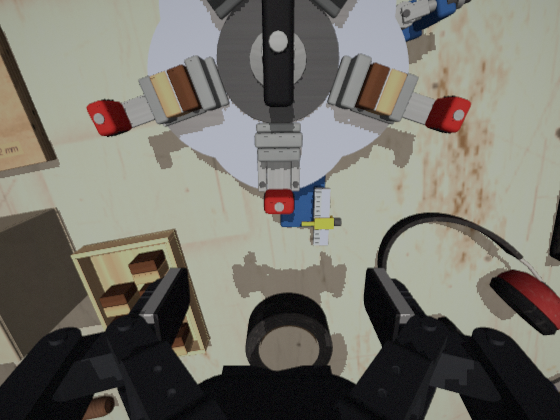

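The empty nest is now seated at the loading side (red grip at (279,203), angle 170.4°), and the pointer at (320,223) is untouched. Next I'll measure the pointer again and work out the grasp move.

```bash
cat > ptr.py <<'E'
from h import *
def ptr(im,w,ax=(.588,-.094),L=170.4):
    h=cv2.cvtColor(im,cv2.COLOR_BGR2HSV)
    m=(h[...,0]>19)&(h[...,0]<30)&(h[...,1]>140)&(h[...,2]>90)&(w[...,2]>.054)&(w[...,2]<.07)&(abs(w[...,0]-.437)<.03)&(abs(w[...,1]+.11)<.04)
    a=np.radians(L);u=np.array([np.cos(a),np.sin(a)]);v=np.array([-u[1],u[0]])
    d=(w[...,:2]-ax)*1000;U=d@u;V=d@v
    s=m&(V<32);print('ptr tip U',U[s].mean().round(1),U[s].min().round(1),U[s].max().round(1),'V',V[m].min().round(1),s.sum(),'all',U[m].mean().round(1))
    red=((h[...,0]<8)|(h[...,0]>172))&(h[...,1]>140)&(abs(V)<16)&(U>90)&(U<175)
    for lo,hi in((.07,.1),(.1025,.112)):
        s=red&(w[...,2]>lo)&(w[...,2]<hi)
        if s.sum()>20: print('red z>',lo,s.sum(),'U',np.percentile(U[s],[2,50,98]).round(1),'V',np.percentile(V[s],[2,98]).round(1),'z',np.median(w[s][:,2]).round(4))
    return u,v
E
python3 - <<'E'
from ptr import *
z=np.load('w3.npz');u,v=ptr(z['im'],z['w'])
P=np.array([.588,-.094])+.118*u; print(P)
go([*P,.25],-9.6)
E
```

```text
ptr tip U 148.2 148.2 148.2 V 25.7 1 all 145.9
red z> 0.07 154 U [108.8 109.2 111.1] V [-12.   11.7] z 0.0907
red z> 0.1025 411 U [109.3 115.2 123.9] V [-11.8  12.1] z 0.1055
[ 0.47165247 -0.07432129]
d [  0.4   1.8 134.2] a [ 0.  -0.1 -0.8] psi now -10.4 8.6167
```

>>> move_arm:
  series:
    - {"dx": 0,"dy": 2,"dz": 35,"ax": 0,"ay": 0,"az": -0.8,"jaw": 0}
    - {"dx": 0,"dy": 2,"dz": 70,"ax": 0,"ay": 0,"az": -0.8,"jaw": 0}
    - {"dx": 0,"dy": 2,"dz": 100,"ax": 0,"ay": 0,"az": -0.8,"jaw": 0}
    - {"dx": 0,"dy": 2,"dz": 120,"ax": 0,"ay": 0,"az": -0.8,"jaw": 0}
    - {"dx": 0,"dy": 2,"dz": 130,"ax": 0,"ay": 0,"az": -0.8,"jaw": 0}
    - {"dx": 0,"dy": 2,"dz": 134,"ax": 0,"ay": 0,"az": -0.8,"jaw": 0}
    - {"dx": 0,"dy": 2,"dz": 134,"ax": 0,"ay": 0,"az": -0.8,"jaw": 0}
    - {"dx": 0,"dy": 2,"dz": 134,"ax": 0,"ay": 0,"az": -0.8,"jaw": 0}

```text
t: 9.28
position: [0.472, -0.0746, 0.2497]
orientation: [0.997, -0.083, 0.0, 0.0]
ft_force: [0.5, -0.7, 0.6]
finger_gap: 0.998
gripper_force: 0.0
```

Run:
```python
from ptr import *
im,d,w=cloud('wrist');cv2.imwrite('pics/w4.png',im);np.savez('w4.npz',im=im,w=w)
ptr(im,w); go([.4717,-.0743,.25],-9.6)
z=np.load('w3.npz');im,w=z['im'],z['w'];h=cv2.cvtColor(im,cv2.COLOR_BGR2HSV)
print(h[216:232:2,300:344:4].tolist())
```

```text
ptr tip U 150.0 147.6 152.3 V 22.7 94 all 149.7
red z> 0.07 1219 U [108.7 109.4 111.4] V [-12.   11.6] z 0.0896
red z> 0.1025 1497 U [109.4 114.1 123.8] V [-12.2  11.6] z 0.1055
d [-0.4 -0.3  0.2] a [ 0.  -0.1  0. ] psi now -9.6 9.3333
[[[107, 160, 134], [108, 160, 134], [107, 160, 132], [107, 164, 70], [80, 5, 163], [103, 10, 171], [111, 19, 189], [112, 15, 185], [24, 86, 140], [26, 29, 175], [38, 21, 179]], [[107, 160, 134], [107, 162, 131], [107, 159, 133], [108, 163, 61], [26, 131, 164], [26, 126, 166], [28, 124, 167], [29, 124, 167], [29, 155, 163], [30, 14, 74], [37, 21, 110]], [[107, 166, 132], [107, 158, 132], [107, 157, 133], [108, 156, 59], [31, 145, 178], [31, 145, 178], [31, 146, 178], [31, 146, 178], [31, 146, 178], [165, 6, 79], [30, 12, 87]], [[107, 161, 128], [29, 146, 162], [30, 145, 160], [30, 150, 161], [31, 145, 178], [31, 145, 178], [31, 148, 178], [31, 146, 178], [31, 147, 179], [15, 6, 87], [0, 6, 87]], [[107, 165, 94], [31, 145, 178], [31, 144, 179], [31, 146, 178], [31, 146, 178], [31, 146, 178], [31, 148, 178], [31, 148, 178], [31, 148, 177], [0, 0, 70], [18, 15, 87]], [[107, 104, 81], [38, 61, 96], [33, 58, 93], [49, 27, 76], [31, 145, 179], [31, 145, 178], [31, 144, 179], [31, 148, 178], [31, 148, 177], [38, 25, 162], [34, 27, 161]], [[19, 45, 126], [34, 26, 167], [18, 45, 124], [18, 48, 116], [31, 144, 179], [31, 148, 178], [31, 145, 178], [31, 148, 178], [31, 144, 177], [36, 20, 178], [37, 24, 178]], [[38, 21, 178], [38, 21, 178], [35, 24, 177], [18, 48, 116], [90, 5, 163], [110, 13, 176], [111, 19, 187], [98, 6, 171], [39, 19, 178], [38, 21, 179], [38, 22, 177]]]
```

View pics/w4.png

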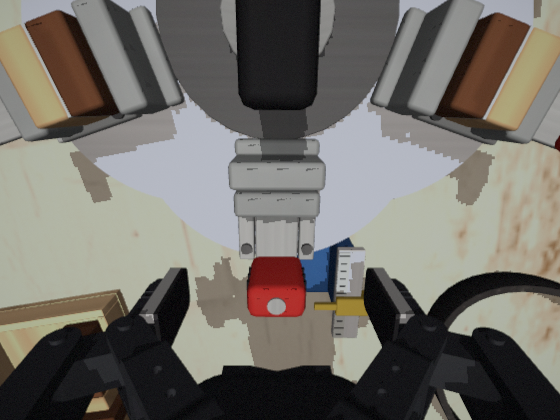

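The fingers straddle the red grip (277,285). The pointer tip is at (316,306), U = 150.0 mm, and the grip's inner face is at 109.4 (nominal 110), so the pull is about 32 mm. Closing first.

>>> move_arm:
  series:
    - {"dx": 0,"dy": 0,"dz": 0,"ax": 0,"ay": 0,"az": 0,"jaw": 255}
    - {"dx": 0,"dy": 0,"dz": 0,"ax": 0,"ay": 0,"az": 0,"jaw": 255}
    - {"dx": 0,"dy": 0,"dz": 0,"ax": 0,"ay": 0,"az": 0,"jaw": 255}
    - {"dx": 0,"dy": 0,"dz": 0,"ax": 0,"ay": 0,"az": 0,"jaw": 255}
    - {"dx": 0,"dy": 0,"dz": 0,"ax": 0,"ay": 0,"az": 0,"jaw": 255}
    - {"dx": 0,"dy": 0,"dz": 0,"ax": 0,"ay": 0,"az": 0,"jaw": 255}
    - {"dx": 0,"dy": 0,"dz": 0,"ax": 0,"ay": 0,"az": 0,"jaw": 255}
    - {"dx": 0,"dy": 0,"dz": 0,"ax": 0,"ay": 0,"az": 0,"jaw": 255}
    - {"dx": 0,"dy": 0,"dz": 0,"ax": 0,"ay": 0,"az": 0,"jaw": 255}

```text
t: 10.08
position: [0.471, -0.0743, 0.2502]
orientation: [0.997, -0.083, 0.0, 0.0]
ft_force: [-1.6, 0.3, 5.7]
finger_gap: 0.291
gripper_force: 60.8
```

>>> move_arm:
  series:
    - {"dx": -2,"dy": 0,"dz": 0,"ax": 0,"ay": 0,"az": 0,"jaw": 255}
    - {"dx": -5,"dy": 0,"dz": 0,"ax": 0,"ay": 0,"az": 0,"jaw": 255}
    - {"dx": -8,"dy": 0,"dz": 0,"ax": 0,"ay": 0,"az": 0,"jaw": 255}
    - {"dx": -11,"dy": 0,"dz": 0,"ax": 0,"ay": 0,"az": 0,"jaw": 255}
    - {"dx": -14,"dy": 0,"dz": 0,"ax": 0,"ay": 0,"az": 0,"jaw": 255}
    - {"dx": -17,"dy": 0,"dz": 0,"ax": 0,"ay": 0,"az": 0,"jaw": 255}
    - {"dx": -20,"dy": 0,"dz": 0,"ax": 0,"ay": 0,"az": 0,"jaw": 255}
    - {"dx": -23,"dy": 0,"dz": 0,"ax": 0,"ay": 0,"az": 0,"jaw": 255}
    - {"dx": -26,"dy": 0,"dz": 0,"ax": 0,"ay": 0,"az": 0,"jaw": 255}
    - {"dx": -28,"dy": 0,"dz": 0,"ax": 0,"ay": 0,"az": 0,"jaw": 255}
    - {"dx": -30,"dy": 0,"dz": 0,"ax": 0,"ay": 0,"az": 0,"jaw": 255}
    - {"dx": -31,"dy": 0,"dz": 0,"ax": 0,"ay": 0,"az": 0,"jaw": 255}
    - {"dx": -32,"dy": 0,"dz": 0,"ax": 0,"ay": 0,"az": 0,"jaw": 255}
    - {"dx": -32,"dy": 0,"dz": 0,"ax": 0,"ay": 0,"az": 0,"jaw": 255}
    - {"dx": -32,"dy": 0,"dz": 0,"ax": 0,"ay": 0,"az": 0,"jaw": 255}

```text
t: 11.33
position: [0.4427, -0.0696, 0.2502]
orientation: [0.996, -0.084, 0.005, 0.0]
ft_force: [10.2, 1.0, -5.0]
finger_gap: 0.292
gripper_force: 59.5
```

Run:
```python
from ptr import *
im,d,w=cloud('wrist');cv2.imwrite('pics/w5.png',im);np.savez('w5.npz',im=im,w=w)
ptr(im,w); go([.4717,-.0743,.25],-9.6); o=status.get_obs(); print(o['ft_force'],o['gripper_force'])
```

```text
ptr tip U 148.4 147.5 149.7 V 23.2 44 all 146.6
red z> 0.07 1192 U [135.9 136.6 138.8] V [-12.4  11.9] z 0.0898
red z> 0.1025 1528 U [136.5 141.4 151. ] V [-12.1  11.9] z 0.1055
d [29.4 -0.3  0.5] a [ 0.  -0.6 -0. ] psi now -9.6 11.3833
[10.8043545   1.29967055 -4.04256098] 59.5185524225235
```

View pics/w5.png

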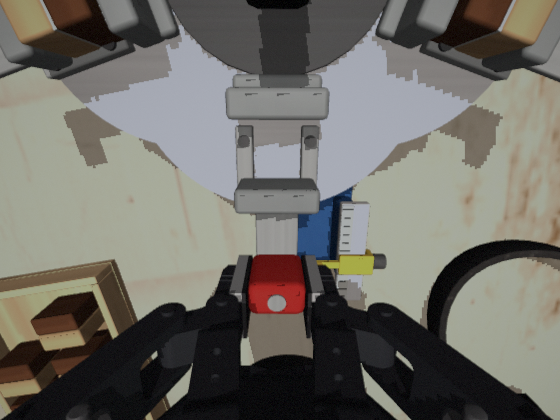

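The grip has come out 27 mm and the arm lags by a few mm under the spring load. The pointer at (350,265) is still slightly farther out than the grip's middle. I'll re-measure with a wider yellow range.

```bash
sed -i 's/<30)&(h\[...,1\]>140)/<36)\&(h[...,1]>110)/' ptr.py
python3 - <<'E'
from ptr import *
for k in '2345':
    z=np.load(f'w{k}.npz');print(k);ptr(z['im'],z['w'])
E
```

```text
2
ptr tip U 150.0 147.9 152.1 V 22.5 48 all 149.9
red z> 0.07 214 U [137.1 137.5 141.5] V [-13.3  10.8] z 0.09
red z> 0.1025 562 U [137.5 143.7 151.7] V [-12.9  11. ] z 0.1056
3
ptr tip U 149.9 148.0 151.8 V 23.7 36 all 149.6
red z> 0.07 154 U [108.8 109.2 111.1] V [-12.   11.7] z 0.0907
red z> 0.1025 411 U [109.3 115.2 123.9] V [-11.8  12.1] z 0.1055
4
ptr tip U 149.8 147.6 152.3 V 22.7 108 all 149.9
red z> 0.07 1219 U [108.7 109.4 111.4] V [-12.   11.6] z 0.0896
red z> 0.1025 1497 U [109.4 114.1 123.8] V [-12.2  11.6] z 0.1055
5
ptr tip U 149.0 147.5 151.7 V 23.2 81 all 149.3
red z> 0.07 1192 U [135.9 136.6 138.8] V [-12.4  11.9] z 0.0898
red z> 0.1025 1528 U [136.5 141.4 151. ] V [-12.1  11.9] z 0.1055
```

>>> move_arm:
  series:
    - {"dx": -2,"dy": 0,"dz": 0,"ax": 0,"ay": 0,"az": 0,"jaw": 255}
    - {"dx": -3.5,"dy": 0,"dz": 0,"ax": 0,"ay": 0,"az": 0,"jaw": 255}
    - {"dx": -4.5,"dy": 0,"dz": 0,"ax": 0,"ay": 0,"az": 0,"jaw": 255}
    - {"dx": -4.5,"dy": 0,"dz": 0,"ax": 0,"ay": 0,"az": 0,"jaw": 255}
    - {"dx": -4.5,"dy": 0,"dz": 0,"ax": 0,"ay": 0,"az": 0,"jaw": 255}
    - {"dx": -4.5,"dy": 0,"dz": 0,"ax": 0,"ay": 0,"az": 0,"jaw": 255}

```text
t: 11.88
position: [0.4385, -0.0689, 0.2503]
orientation: [0.996, -0.084, 0.005, 0.0]
ft_force: [10.4, 0.5, -5.5]
finger_gap: 0.296
gripper_force: 59.4
```

Run:
```python
from ptr import *
im,d,w=cloud('wrist');cv2.imwrite('pics/w6.png',im);np.savez('w6.npz',im=im,w=w)
ptr(im,w); go([.4717,-.0743,.25],-9.6); o=status.get_obs(); print(o['ft_force'],o['gripper_force'])
```

```text
ptr tip U 149.8 147.6 152.3 V 22.6 127 all 149.4
red z> 0.07 1188 U [140.  140.7 142.9] V [-12.2  11.9] z 0.0899
red z> 0.1025 1533 U [140.6 145.5 155.2] V [-12.2  11.9] z 0.1056
d [33.6 -0.3  0.6] a [ 0.  -0.6 -0. ] psi now -9.6 11.9333
[ 1.10314015e+01 -5.37532283e-03 -4.52263229e+00] 59.41745102405548
```

>>> move_arm:
  series:
    - {"dx": -0.7,"dy": 0,"dz": 0,"ax": 0,"ay": 0,"az": 0,"jaw": 255}
    - {"dx": -0.7,"dy": 0,"dz": 0,"ax": 0,"ay": 0,"az": 0,"jaw": 255}
    - {"dx": -0.7,"dy": 0,"dz": 0,"ax": 0,"ay": 0,"az": 0,"jaw": 255}
    - {"dx": -0.7,"dy": 0,"dz": 0,"ax": 0,"ay": 0,"az": 0,"jaw": 255}
    - {"dx": -0.7,"dy": 0,"dz": 0,"ax": 0,"ay": 0,"az": 0,"jaw": 255}
    - {"dx": -0.7,"dy": 0,"dz": 0,"ax": 0,"ay": 0,"az": 0,"jaw": 255}
    - {"dx": -0.7,"dy": 0,"dz": 0,"ax": 0,"ay": 0,"az": 0,"jaw": 255}
    - {"dx": -0.7,"dy": 0,"dz": 0,"ax": 0,"ay": 0,"az": 0,"jaw": 255}
    - {"dx": -0.7,"dy": 0,"dz": 0,"ax": 0,"ay": 0,"az": 0,"jaw": 255}
    - {"dx": -0.7,"dy": 0,"dz": 0,"ax": 0,"ay": 0,"az": 0,"jaw": 255}
    - {"dx": -0.7,"dy": 0,"dz": 0,"ax": 0,"ay": 0,"az": 0,"jaw": 255}
    - {"dx": -0.7,"dy": 0,"dz": 0,"ax": 0,"ay": 0,"az": 0,"jaw": 255}

```text
t: 12.93
position: [0.4379, -0.0689, 0.2503]
orientation: [0.996, -0.084, 0.005, 0.001]
ft_force: [11.0, 0.6, -6.3]
finger_gap: 0.29
gripper_force: 59.4
```

Run:
```python
from ptr import *
im,d,w=cloud('wrist');cv2.imwrite('pics/w7.png',im)
ptr(im,w); o=status.get_obs(); print(o['ft_force'],o['gripper_force'],o['position'])
```

```text
ptr tip U 149.7 147.6 152.1 V 22.6 130 all 149.4
red z> 0.07 1186 U [140.5 141.2 143.5] V [-12.3  11.9] z 0.0898
red z> 0.1025 1534 U [141.1 145.9 155.7] V [-12.1  11.9] z 0.1055
[10.82974524  0.64481115 -5.63938422] 59.4014847278595 [ 0.43794379 -0.06886022  0.25026165]
```

View pics/w7.png

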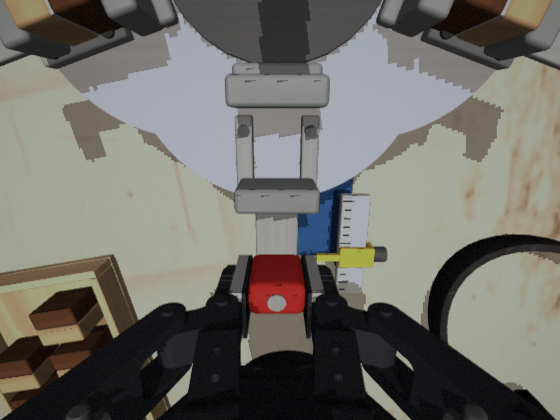

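The grip's middle (U ≈ 149.2–149.8) is level with the pointer (≈149.5). The hold is steady and no slip shows. The nest is seated and the pointer at (355,258) hasn't moved.

```bash
python3 -c "
from plant import manip
print(manip.close_job())"
```

```text
the job is handed in; nothing more can be done
None
```

The empty nest is clicked in at the loading side, and the gripper is holding its red grip pulled out level with the yellow pointer, within about 0.5 mm by camera; the job is handed in.

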